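# Slide the brass incense plate over the stool's edge and set it on its rest

### The job

Slide the thin brass plate across the low teal stool towards the robot until about 4 cm of it sticks out past the stool's front edge, still lying flat on the stool. Then pick it up and lay it flat on the dark wooden rest block, centred and lengthwise along the block. Leave the black slate plate where it lies.

Things in the scene. Friction and masses are not known exactly. Their poses are not given: they have to be found in the camera images.
- brass_plate_center (a point): Thin polished brass-coloured incense plate, a plain rectangle 160 x 44 x 3 mm, about 80 g, loose, lying on the stool. This point is its centre, half-way up. x runs along its length (at first roughly away from the robot), y across its width, z up. Closed fingertips pressed lightly on its top drag it along; an end that sticks out past the edge can be straddled and gripped across the 44 mm.
- slate_plate_center (a point): Black slate-look plate of the same shape, 160 x 44 x 3 mm, loose, lying on the same stool beside the brass one (either side). Not to be moved. This point is its centre, half-way up; x along its length, z up.
- stool: Low teal wooden stool, fixed, 240 mm deep (its x) by 340 wide (its y) by 75 high, flat slick lacquered top. Origin at the centre of its underside, on the table; its front edge, towards the robot (-x side), is at its x = -120 mm. It is open below that edge (legs set back 19 mm). An orange oil lamp (70 mm wide, 25 high) stands on it between the plates, near the back.
- rest: Dark wooden rest block, fixed on the table to the left or right of the stool (a white bowl is on the other side): 80 mm long (its x, roughly away from the robot) by 64 wide (its y) by 40 high, flat top. Origin at the centre of its underside. The longer plate, centred, sticks out 40 mm at each end of the block, so the fingers pass beside the block's end.
Things that resemble listed ones, but are neither listed nor needed, are in the scene too. Leave any white look-alike of the part that bears brass_plate_center alone.

How it is judged (in metres and radians):
On the way:
1. the brass plate lies flat on the stool with at least 30 mm of it out past the front edge (x of brass_plate_center in the frame of stool between -0.13 and -0.07 m and y of brass_plate_center in the frame of stool between -0.16 and 0.16 m and z of brass_plate_center in the frame of stool between 0.072 and 0.081 m and angle between the x axis of brass_plate_center and the x axis of stool, either way round below 0.45 rad and angle between brass_plate_center's own z axis and vertical below 0.1 rad), for 0.2 s.
At the end, for the whole second after the job is handed in: The brass plate lies at rest and flat (within 5 degrees) on the top of the rest block, its centre within 20 mm of the block's centre seen from above, its length along the block's length within 12 degrees; the slate plate has not been moved more than 20 mm (horizontal distance between brass_plate_center and rest below 0.02 m and angle between the x axis of brass_plate_center and the x axis of rest, either way round below 0.21 rad and height (world z) of brass_plate_center between 0.037 and 0.046 m and linear speed of brass_plate below 0.02 m/s and angle between brass_plate_center's own z axis and vertical below 0.1 rad and distance of slate_plate_center from where it was at the start of the episode below 0.02 m); the robot touches nothing.
It fails at once if the slate plate moved more than 20 mm (distance of slate_plate_center from where it was at the start of the episode above 0.02 m).
It also fails if it takes over 58 s, if anything falls off the work surface, if the arm or the gripper's body presses on something with over 40 N, if the wrist force passes 120 N, or if a joint passes its speed limit or range.

### The arm

A 6-joint arm with a two-finger parallel gripper is mounted at the origin on the work surface. World frame = base frame: x ahead of the robot, y to its left, z up, the work surface at z = 0. Lengths are in mm, angles in rad, forces in N, time in s.
With the tool pointing down it reaches from about 275 to 750 mm from the base axis. Payload 10.2 kg.
Tool frame: the origin (TCP) lies midway between the tips of the shut fingers; the grasp point (between the pads) lies 19 mm behind it (robot.tcp_to_grasp is the distance from the TCP to the grasp point, in mm); z points along the fingers, y is the line along which they close (so a half turn about z gives the same grasp; the last joint's range is limited). The gripper opens to 88 mm and grips with 3 to 60 N. Pads are 18 mm wide; open, the fingers measure 123 mm over their backs; the gripper's body (75 mm by 187 mm) begins 45 mm behind the grasp point.
Start: joints at [-1.449, 0.313, 1.498, -0, 1.331, -0.223], TCP at [177.442, -494.111, 238.72] pointing down, gripper open.
Joint ranges: [-2.94, 2.94], [-0.97, 2.17], [0.19, 2.56], [-1.23, 4.37], [0.02, 3.11], [-2.88, 2.88]. Speed limits (rad/s): [2.39, 2.39, 3.01, 3.14, 3.14, 3.14].

### API

Orientations are given as a 3x3 rotation matrix whose columns are the frame's x, y, z axes.
In Python, from bench import robot gives the robot as it stands.
- The arm moves only by the tool drive_tool, never from a script. Its argument "moves" is one flat list of numbers, 7 for each row, row after row: the shift along the tool's x, y, z normalised to -1 to 1, where 1 is 25 mm, then the turn, a rotation vector about the tool's x, y, z normalised to -1 to 1, where 1 is 0.1 rad, then the gripper's target within -1 to 1 (shut at 1, half-way at 0, fully open at -1). A call has exactly 10 rows; each row shifts and turns the commanded pose from where the row before left it, along the tool's axes as they then stand; what a row does not reach is not made up. A row lasts 1/8 s, in which the tool goes at most 62.5 mm and 10.7 degrees, less where a joint would pass 70% of its speed; a pose out of reach is approached as far as the arm can. A call with a number of a shift or a turn outside -1 to 1 is refused whole. A call with a gripper value outside its range is refused whole. The fingers move at their own pace and stop on an object; "force" is the grip in N (left out, the last holds). Time passes only in rows, so rows that do not move let the fingers close, or fill a call up. It gives the time, the measured TCP pose, the force, the opening and the grip force at its end, in the units of the state.
- robot.state(): the state, without advancing time (a new reading comes with each control period).
- robot.capture(name): name is "scene" or "top" or "wrist"; returns the picture (400x640x3 uint8, red, green, blue); there is no depth.
- robot.camera_info(name): a dict with "K" (3x3 intrinsics, pixels), "k1" (the pictures are not rectified: a ray, as slopes to the right and down, at radius r is drawn at 1 + k1 r^2 times it, then the intrinsics apply), "position" and "rotation" of the camera in the world; the wrist camera has in their place "tool_from_camera" (4x4, takes a point from camera to tool coordinates, whose origin is the TCP and whose axes are the flange's). Camera axes: x right, y down, z forward; pixel columns grow to the right and rows downward; lengths in mm; the calibration is good to about 2 mm. A picture is of the moment at which its call begins: read the wrist's pose just before it. camera_info takes no time and is no camera call.
- robot.hand_in(): hands the job in; it is judged then, once.
The state is a dict: "time_s": time; "joint_positions": joint angles; "joint_velocities": joint speeds; "joint_torque": joint torques, N m; "ee_pos": TCP position; "eef_rot": TCP orientation; "wrist_force": force on the tool from outside, world axes, zero at the start; "moment": the same for the moment, N m; "grip_width": finger opening in mm; "grasp_force": force on a finger pad.
Only numpy, scipy, OpenCV 4.12 (cv2) and the standard library are available. Lean on these libraries where they do the work, as an engineer would, in place of code of your own. Each camera call takes 0.05 s, during which the arm holds its last target. There are 200 camera calls.

## Working session

There is one attempt and no reset: what is moved stays moved. The work goes in short steps, Python scripts to look and compute and a tool call to move; the robot and the scene stay as the last step left them, time stands still between calls to the robot, and variables do not carry over. Pictures are saved under pics/ and viewed, at most 10 in all, crops included, and the job is handed in when it is done.

Besides the shell and the picture viewer there is one more tool, called after "Emit:" as name(argument=value, ...) on one line, values as JSON. drive_tool: Moves the arm, as the interface text tells. Its arguments: {"type":"object","properties":{"moves":{"type":"array","items":{"type":"number"}},"force":{"type":"number"}},"required":["moves"]}

```bash
mkdir -p pics; cat > h.py <<'E'
import numpy as np, cv2
from bench import robot
def pose(name):
    c=robot.camera_info(name)
    if 'position' in c: return c,np.array(c['rotation']),np.array(c['position'])
    s=robot.state();T=np.array(c['tool_from_camera']);R=np.array(s['eef_rot'])
    return c,R@T[:3,:3],R@T[:3,3]+np.array(s['ee_pos'])
def px2w(name,uv,z,P=None):
    c,R,p=P or pose(name)
    K=np.array(c['K'],float);uv=np.array(uv,float).reshape(-1,1,2)
    d=cv2.undistortPoints(uv,K,np.array([c['k1'],0,0,0,0.])).reshape(-1,2)
    r=np.c_[d,np.ones(len(d))]@R.T
    return p+r*((z-p[2])/r[:,2])[:,None]
def snap(name,f):
    P=pose(name);im=robot.capture(name);cv2.imwrite('pics/'+f,im[:,:,::-1]);return P,im
E
python3 - <<'E'
from h import *
np.set_printoptions(precision=3,suppress=True)
snap('top','t1.png');snap('scene','s1.png')
print(robot.state()['eef_rot']);print(robot.camera_info('top'));print(robot.camera_info('wrist'))
E
```

```text
[[ 0.941  0.338 -0.   ]
 [ 0.338 -0.941  0.001]
 [ 0.    -0.001 -1.   ]]
{'K': array([[427.081,   0.   , 323.731],
       [  0.   , 427.081, 202.398],
       [  0.   ,   0.   ,   1.   ]]), 'k1': 0.007546976261637278, 'position': array([379.016,   5.742, 955.96 ]), 'rotation': array([[ 0.019, -0.99 ,  0.142],
       [-1.   , -0.021, -0.012],
       [ 0.015, -0.142, -0.99 ]])}
{'K': array([[330.163,   0.   , 319.652],
       [  0.   , 330.163, 193.864],
       [  0.   ,   0.   ,   1.   ]]), 'k1': -3.942825822368177e-05, 'tool_from_camera': array([[  -0.001,   -0.954,   -0.299,   77.981],
       [   1.   ,   -0.001,   -0.001,   -0.811],
       [   0.001,   -0.299,    0.954, -146.66 ],
       [   0.   ,    0.   ,    0.   ,    1.   ]])}
```

View pics/t1.png

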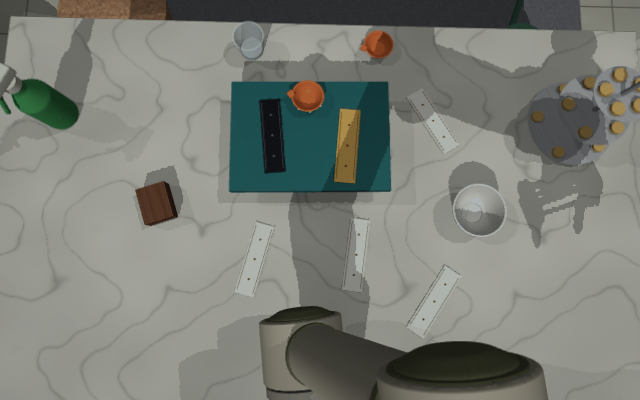

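View pics/s1.png

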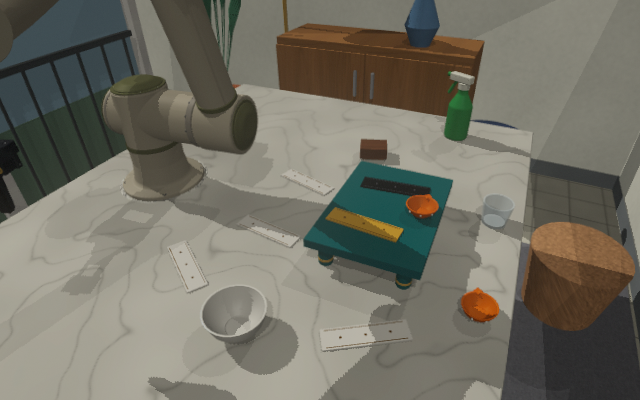

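The top view shows brass at about (347,146), slate at (272,136), the stool front edge at row ~191, the lamp at (307,95) and the rest block at (157,203). Next I measure them by colour segmentation.

```bash
python3 - <<'E'
from h import *
np.set_printoptions(precision=3,suppress=True)
im=cv2.imread('pics/t1.png');hsv=cv2.cvtColor(im,cv2.COLOR_BGR2HSV)
def seg(lo,hi,box,z,n):
    m=cv2.inRange(hsv,lo,hi);k=np.zeros_like(m);x0,y0,x1,y1=box;k[y0:y1,x0:x1]=m[y0:y1,x0:x1]
    k=cv2.morphologyEx(k,cv2.MORPH_CLOSE,np.ones((5,5)))
    cs,_=cv2.findContours(k,0,2);c=max(cs,key=cv2.contourArea)
    w=px2w('top',c.reshape(-1,2),z)
    r=cv2.minAreaRect(w[:,:2].astype(np.float32));print(n,r,cv2.boxPoints(r).tolist())
seg((15,80,40),(35,255,255),(320,95,380,195),78,'brass')
seg((80,80,30),(100,255,255),(220,75,400,200),75,'stool')
seg((0,0,0),(180,255,45),(250,90,292,180),78,'slate')
seg((0,60,20),(20,255,110),(130,175,185,230),40,'rest')
print(px2w('top',[[230,191],[390,191],[307,108],[307,112]],75))
cv2.imwrite('pics/t1c.png',cv2.resize(im[165:240,110:210],None,fx=6,fy=6,interpolation=2))
E
```

```text
brass ((628.5797729492188, -51.8026237487793), (44.721378326416016, 161.0272674560547), 86.24747467041016) [[546.7753295898438, -68.84599304199219], [707.4573364257812, -79.38475036621094], [710.3842163085938, -34.759254455566406], [549.7022094726562, -24.220497131347656]]
stool ((648.2322998046875, 27.525588989257812), (240.27581787109375, 338.1886291503906), 1.4473228454589844) [[523.8617553710938, 193.5315399169922], [532.4036254882812, -144.54920959472656], [772.6028442382812, -138.48036193847656], [764.0609741210938, 199.6003875732422]]
slate ((646.9224853515625, 107.6092529296875), (161.03494262695312, 45.10353088378906), 6.0660929679870605) [[564.47265625, 121.52600860595703], [569.239013671875, 76.6750259399414], [729.372314453125, 93.69249725341797], [724.60595703125, 138.54348754882812]]
rest ((501.48828125, 355.2713317871094), (85.74279022216797, 71.43990325927734), 19.10844612121582) [[449.285888671875, 374.9888610839844], [472.6722412109375, 307.4852600097656], [553.690673828125, 335.5538024902344], [530.3043212890625, 403.0574035644531]]
[[ 525.083  190.904   75.   ]
 [ 532.286 -143.347   75.   ]
 [ 709.422   34.969   75.   ]
 [ 700.473   34.75    75.   ]]
```

View pics/t1c.png

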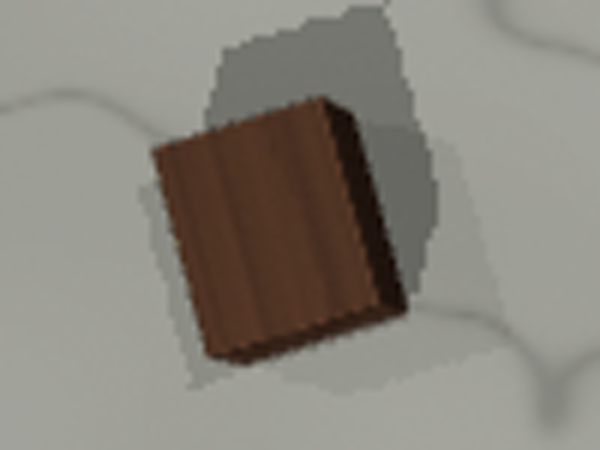

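Emit:
drive_tool(moves=[0, -1, 0, 0, 0, 1, 1, 0, -1, 0, 0, 0, 1, 1, 0, -1, 0, 0, 0, 1, 1, 0, -1, 0, 0, 0, 1, 1, 1, -1, 0, 0, 0, 0.1, 1, 1, -1, 0, 0, 0, 0, 1, 1, -1, 0, 0, 0, 0, 1, 1, -1, 0, 0, 0, 0, 1, 1, -1, 0, 0, 0, 0, 1, 1, -1, 0, 0, 0, 0, 1])

```text
time_s: 1.35
ee_pos: [318.1, -255.5, 238.6]
eef_rot: [[0.998, -0.065, -0.0], [-0.065, -0.998, 0.0], [-0.0, -0.0, -1.0]]
wrist_force: [0.1, -0.5, 0.0]
grip_width: 0.9
grasp_force: 0.0
```

```bash
cat >> h.py <<'E'
def go(target):
    "shift in tool axes, units of rows of 25 mm; yaw of tool x (deg)"
    s=robot.state();R=np.array(s['eef_rot']);p=np.array(s['ee_pos'])
    print('t',round(s['time_s'],2),'p',p.round(1),'yaw',np.degrees(np.arctan2(R[1,0],R[0,0])).round(2),'tilt',R[:2,2].round(4),'F',np.round(s['wrist_force'],1),'w',np.round(s['grip_width'],1),'g',np.round(s['grasp_force'],1))
    print('units',(R.T@(np.array(target)-p)/25).round(2))
E
python3 - <<'E'
from h import *
go([648,-53,150])
c=np.array([[153,148],[322,97],[378,304],[207,354]])/6-.5+[110,165]
w=px2w('top',c,40);print(w.round(1),w.mean(0).round(1))
for a,b in((0,3),(1,2)):print(np.degrees(np.arctan2(*(w[a]-w[b])[1::-1])))
E
```

```text
t 1.35 p [ 318.1 -255.5  238.6] yaw -3.74 tilt [-0.0002  0.0003] F [ 0.1 -0.5  0. ] w 0.9 g 0.0
units [12.64 -8.94  3.54]
[[530.5 402.6  40. ]
 [550.5 343.7  40. ]
 [475.7 318.4  40. ]
 [456.6 377.6  40. ]] [503.3 360.6  40. ]
18.747277878552627
18.67640335983918
```

Emit:
drive_tool(moves=[1, -0.9, 0, 0, 0, 0, 1, 1, -0.9, 0, 0, 0, 0, 1, 1, -0.9, 0, 0, 0, 0, 1, 1, -0.9, 0, 0, 0, 0, 1, 1, -0.9, 0, 0, 0, 0, 1, 1, -0.9, 0, 0, 0, 0, 1, 1, -0.9, 0, 0, 0, 0, 1, 1, -0.9, 0, 0, 0, 0, 1, 1, -0.9, 0, 0, 0, 0, 1, 0, -0.8, 0, 0, 0, 0, 1])

```text
time_s: 2.6
ee_pos: [556.9, -48.1, 237.9]
eef_rot: [[0.998, -0.065, -0.001], [-0.065, -0.998, 0.0], [-0.001, -0.0, -1.0]]
wrist_force: [-0.8, 0.3, 0.4]
grip_width: 0.2
grasp_force: 0.0
```

```bash
python3 - <<'E'
from h import *
snap('wrist','w1.png')
go([648,-53,100])
E
```

```text
t 2.65 p [556.2 -46.1 238.1] yaw -3.63 tilt [-0.0013  0.0012] F [ 0.   2.7 -0.9] w 0.7 g 0.0
units [3.69 0.05 5.52]
```

View pics/w1.png

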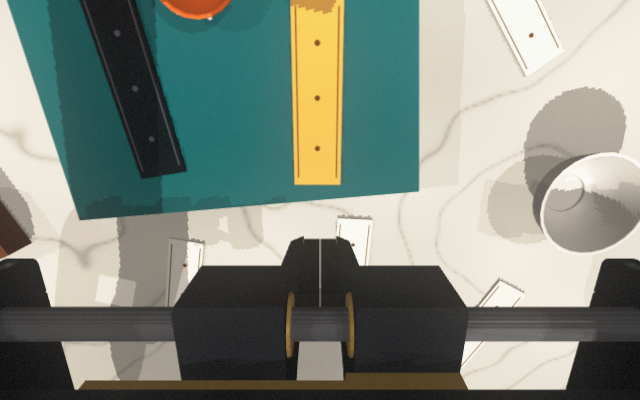

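The wrist view shows the brass front corners at (294,184) and (341,185). The stool front edge runs from (80,219) to (419,190).

```bash
python3 - <<'E'
from h import *
print(px2w('wrist',[[294,184.5],[341,185]],79.5).round(1));print(px2w('wrist',[[80,219],[419,190]],75).round(1))
E
```

```text
[[549.  -19.4  79.5]
 [545.6 -64.5  79.5]]
[[ 525.5  199.7   75. ]
 [ 534.3 -140.7   75. ]]
```

Emit:
drive_tool(moves=[1, 0, 0.5, 0, 0, 0, 1, 1, 0, 0.5, 0, 0, 0, 1, 1, 0, 0.5, 0, 0, 0, 1, 0.6, 0, 1, 0, 0, 0, 1, 0, 0, 1, 0, 0, 0, 1, 0, 0, 1, 0, 0, 0, 1, 0, 0, 1, 0, 0, 0, 1, 0, 0, 0, 0, 0, 0, 1, 0, 0, 0, 0, 0, 0, 1, 0, 0, 0, 0, 0, 0, 1])

```text
time_s: 3.9
ee_pos: [646.6, -55.1, 102.6]
eef_rot: [[0.998, -0.065, 0.002], [-0.065, -0.998, -0.001], [0.002, 0.0, -1.0]]
wrist_force: [0.8, -0.3, 0.2]
grip_width: 0.3
grasp_force: 0.0
```

```bash
python3 - <<'E'
from h import *
go([648,-53,79])
E
```

```text
t 3.9 p [646.6 -55.1 102.6] yaw -3.74 tilt [ 0.0019 -0.0006] F [ 0.8 -0.3  0.2] w 0.3 g 0.0
units [ 0.05 -0.09  0.94]
```

Emit:
drive_tool(moves=[0, -0.15, 0.4, 0, 0, 0, 1, 0, 0, 0.3, 0, 0, 0, 1, 0, 0, 0.1, 0, 0, 0, 1, 0, 0, 0.04, 0, 0, 0, 1, 0, 0, 0.04, 0, 0, 0, 1, 0, 0, 0, 0, 0, 0, 1, 0, 0, 0.02, 0, 0, 0, 1, 0, 0, 0, 0, 0, 0, 1, 0, 0, 0, 0, 0, 0, 1, 0, 0, 0, 0, 0, 0, 1])

```text
time_s: 5.15
ee_pos: [646.5, -51.2, 78.7]
eef_rot: [[0.998, -0.065, 0.0], [-0.065, -0.998, -0.0], [0.0, 0.0, -1.0]]
wrist_force: [-0.2, -0.6, -0.1]
grip_width: 0.8
grasp_force: 0.0
```

Emit:
drive_tool(moves=[0, 0, 0.04, 0, 0, 0, 1, 0, 0, 0, 0, 0, 0, 1, 0, 0, 0.02, 0, 0, 0, 1, 0, 0, 0, 0, 0, 0, 1, 0, 0, 0.02, 0, 0, 0, 1, 0, 0, 0, 0, 0, 0, 1, 0, 0, 0, 0, 0, 0, 1, 0, 0, 0, 0, 0, 0, 1, 0, 0, 0, 0, 0, 0, 1, 0, 0, 0, 0, 0, 0, 1])

```text
time_s: 6.4
ee_pos: [647.1, -51.3, 78.4]
eef_rot: [[0.998, -0.065, 0.002], [-0.065, -0.998, -0.001], [0.002, 0.0, -1.0]]
wrist_force: [-3.0, 1.0, 10.5]
grip_width: 0.8
grasp_force: 5.5
```

Emit:
drive_tool(moves=[-0.15, 0, 0, 0, 0, 0, 1, -0.3, 0, 0, 0, 0, 0, 1, -0.3, 0, 0, 0, 0, 0, 1, -0.3, 0, 0, 0, 0, 0, 1, -0.3, 0, 0, 0, 0, 0, 1, -0.3, 0, 0, 0, 0, 0, 1, -0.3, 0, 0, 0, 0, 0, 1, -0.3, 0, 0, 0, 0, 0, 1, -0.2, 0, 0, 0, 0, 0, 1, 0, 0, 0, 0, 0, 0, 1])

```text
time_s: 7.65
ee_pos: [586.3, -47.6, 78.4]
eef_rot: [[0.998, -0.065, 0.003], [-0.065, -0.998, -0.001], [0.003, 0.001, -1.0]]
wrist_force: [-1.0, -0.2, 10.9]
grip_width: 0.5
grasp_force: 5.6
```

```bash
python3 - <<'E'
from h import *
go([587,-47,79])
P,im=snap('top','t2.png');P,iw=snap('wrist','w2.png')
cv2.imwrite('pics/c2.png',np.vstack([cv2.resize(im[70:270,210:430],(440,400)),cv2.resize(iw[100:300,200:420],(440,400))])[:600,:,::-1] if 0 else np.hstack([cv2.resize(im[70:270,210:430],(440,400)),cv2.resize(iw,(352,400))])[:,:,::-1])
E
```

```text
t 7.65 p [586.3 -47.6  78.4] yaw -3.74 tilt [ 0.0034 -0.0011] F [-1.  -0.2 10.9] w 0.5 g 5.6
units [ 0.03 -0.02 -0.02]
```

View pics/c2.png

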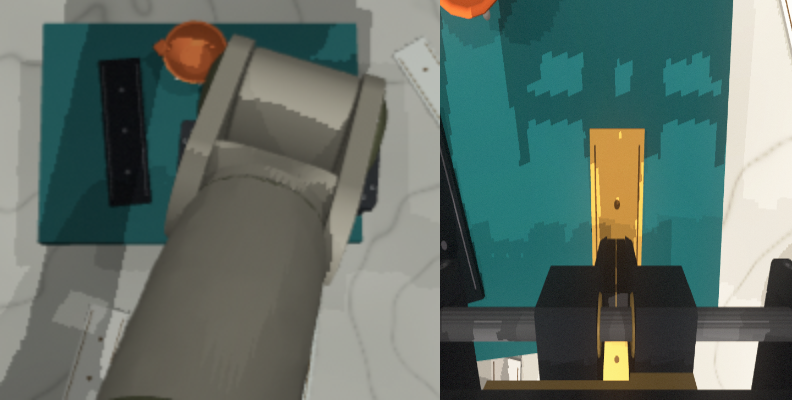

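The plate followed the fingers: in the wrist image its far end is now at row ~128 and it is straight. I'll lift, back off and look.

Emit:
drive_tool(moves=[0, 0, -0.3, 0, 0, 0, 1, 0, 0, -0.7, 0, 0, 0, 1, 0, 0, -1, 0, 0, 0, 1, 0, 0, -1, 0, 0, 0, -1, -1, 0, -1, 0, 0, 0, -1, -1, 0, -1, 0, 0, 0, -1, -1, 0, -0.5, 0, 0, 0, -1, -1, 0, 0, 0, 0, 0, -1, -1, 0, 0, 0, 0, 0, -1, -0.8, 0, 0, 0, 0, 0, -1])

```text
time_s: 9.0
ee_pos: [439.8, -37.6, 215.1]
eef_rot: [[0.998, -0.065, 0.001], [-0.065, -0.998, -0.0], [0.001, 0.0, -1.0]]
wrist_force: [1.1, 0.3, -0.5]
grip_width: 68.5
grasp_force: 0.0
```

Emit:
drive_tool(moves=[0, 0, 0, 0, 0, 0, -1, 0, 0, 0, 0, 0, 0, -1, 0, 0, 0, 0, 0, 0, -1, 0, 0, 0, 0, 0, 0, -1, 0, 0, 0, 0, 0, 0, -1, 0, 0, 0, 0, 0, 0, -1, 0, 0, 0, 0, 0, 0, -1, 0, 0, 0, 0, 0, 0, -1, 0, 0, 0, 0, 0, 0, -1, 0, 0, 0, 0, 0, 0, -1])

```text
time_s: 10.25
ee_pos: [440.7, -37.8, 214.2]
eef_rot: [[0.998, -0.065, 0.0], [-0.065, -0.998, 0.0], [0.0, -0.0, -1.0]]
wrist_force: [0.1, -0.4, -0.5]
grip_width: 88.3
grasp_force: 0.0
```

```bash
python3 - <<'E'
from h import *
P,iw=snap('wrist','w3.png')
go([507,-43,150])
m=cv2.inRange(cv2.cvtColor(iw,cv2.COLOR_RGB2HSV),(15,130,60),(35,255,255))
m=cv2.morphologyEx(m,3,np.ones((7,7)))
c=max(cv2.findContours(m,0,2)[0],key=cv2.contourArea)
r=cv2.minAreaRect(px2w('wrist',c.reshape(-1,2),79.5,P)[:,:2].astype(np.float32));print(r,cv2.boxPoints(r).round(1).tolist())
E
```

```text
t 10.3 p [440.7 -37.8 214.2] yaw -3.74 tilt [0. 0.] F [ 0.1 -0.8 -0.5] w 88.2 g 0.0
units [2.66 0.04 2.57]
((535.9400634765625, -43.704734802246094), (43.67609786987305, 94.41069030761719), 86.17308807373047) [[487.3999938964844, -62.29999923706055], [581.5999755859375, -68.5999984741211], [584.5, -25.100000381469727], [490.29998779296875, -18.799999237060547]]
```

View pics/w3.png

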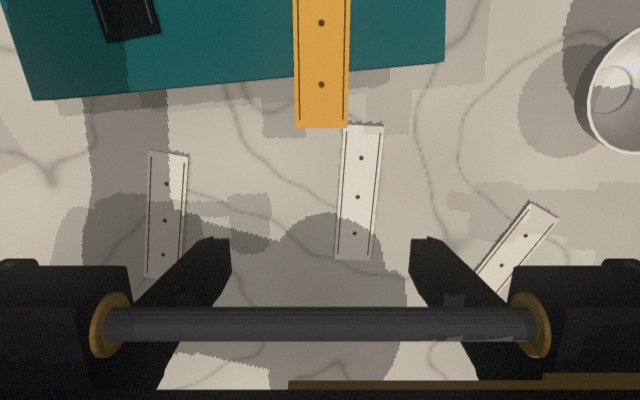

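Emit:
drive_tool(moves=[1, 0, 1, 0, 0, 0, -1, 1, 0, 1, 0, 0, 0, -1, 0.74, 0, 0.5, 0, 0, 0, -1, 0, 0, 0, 0, 0, 0, -1, 0, 0, 1, 0, 0, 0, -1, 0, 0, 1, 0, 0, 0, -1, 0, 0, 1, 0, 0, 0, -1, 0, 0, 0.5, 0, 0, 0, -1, 0, 0, 0.27, 0, 0, 0, -1, 0, 0, 0, 0, 0, 0, -1])

```text
time_s: 11.55
ee_pos: [509.1, -42.3, 57.9]
eef_rot: [[0.998, -0.065, 0.0], [-0.065, -0.998, -0.0], [0.0, 0.0, -1.0]]
wrist_force: [0.6, 0.3, -0.6]
grip_width: 88.2
grasp_force: 0.0
```

Emit:
drive_tool(moves=[0, 0, 0, 0, 0, 0, 0, 0, 0, 0, 0, 0, 0, 0, 0, 0, 0, 0, 0, 0, 0.3, 0, 0, 0, 0, 0, 0, 0.6, 0, 0, 0, 0, 0, 0, 1, 0, 0, 0, 0, 0, 0, 1, 0, 0, 0, 0, 0, 0, 1, 0, 0, 0, 0, 0, 0, 1, 0, 0, 0, 0, 0, 0, 1, 0, 0, 0, 0, 0, 0, 1], force=45)

```text
time_s: 12.8
ee_pos: [509.1, -42.2, 57.5]
eef_rot: [[0.998, -0.065, 0.0], [-0.065, -0.998, -0.0], [0.0, 0.0, -1.0]]
wrist_force: [-0.6, 0.6, -0.1]
grip_width: 41.6
grasp_force: 45.0
```

Emit:
drive_tool(moves=[0, 0, -0.2, 0, 0, 0, 1, 0, 0, -0.5, 0, 0, 0, 1, 0, 0, -0.8, 0, 0, 0, 1, 0, 0, -1, 0, 0, 0, 1, 0, 0, -1, 0, 0, 0, 1, 0, 0, -0.5, 0, 0, 0, 1, 0, 0, 0, 0, 0, 0, 1, 0, 0, 0, 0, 0, 0, 1, 0, 0, 0, 0, 0, 0, 1, 0, 0, 0, 0, 0, 0, 1])

```text
time_s: 14.05
ee_pos: [508.9, -42.2, 157.0]
eef_rot: [[0.998, -0.065, -0.001], [-0.065, -0.998, 0.0], [-0.001, -0.0, -1.0]]
wrist_force: [0.0, -0.8, -0.4]
grip_width: 42.2
grasp_force: 44.7
```

```bash
python3 - <<'E'
from h import *
P,iw=snap('wrist','w4.png')
go([446.5,341.4,150])
E
```

```text
t 14.1 p [508.9 -42.2 157.1] yaw -3.74 tilt [-0.0007  0.0002] F [-0.3  0.  -0.3] w 42.1 g 44.7
units [ -3.49 -15.15   0.29]
```

View pics/w4.png

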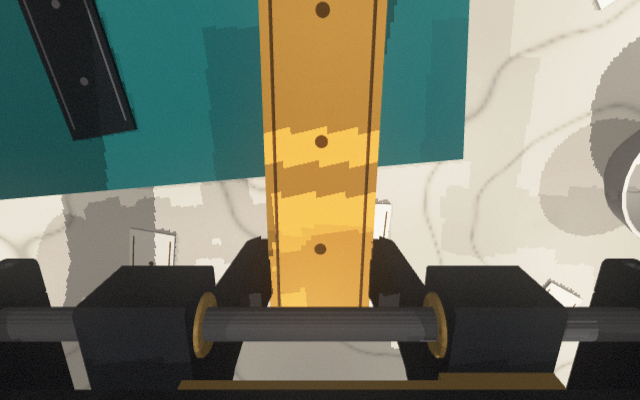

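The plate is held flat: its edge widths match the flat model at 102 px and 127 px. Next I carry it to the rest.

Emit:
drive_tool(moves=[-0.1, -0.5, 0, 0, 0, 0, 1, -0.2, -0.8, 0, 0, 0, 0, 1, -0.25, -0.8, 0, 0, 0, 0, 1, -0.25, -0.8, 0, 0, 0, 0, 1, -0.25, -0.8, 0, 0, 0, 0, 1, -0.25, -0.8, 0, 0, 0, 0, 1, -0.25, -0.8, 0, 0, 0, 0, 1, -0.25, -0.8, 0, 0, 0, 0, 1, -0.25, -0.8, 0, 0, 0, 0, 1, -0.25, -0.8, 0, 0, 0, 0, 1])

```text
time_s: 15.35
ee_pos: [463.6, 154.9, 157.5]
eef_rot: [[0.998, -0.065, -0.0], [-0.065, -0.998, 0.0], [-0.0, -0.0, -1.0]]
wrist_force: [0.0, 0.2, 0.1]
grip_width: 42.0
grasp_force: 44.7
```

Emit:
drive_tool(moves=[-0.25, -0.8, 0, 0, 0, 0, 1, -0.25, -0.8, 0, 0, 0, 0, 1, -0.25, -0.8, 0, 0, 0, 0, 1, -0.25, -0.8, 0, 0, 0, 0, 1, -0.2, -0.8, 0, 0, 0, 0, 1, 0, -0.8, 0, 0, 0, -0.8, 1, 0, -0.8, 0, 0, 0, -0.8, 1, 0, -0.8, 0, 0, 0, -0.8, 1, 0, -0.5, 0, 0, 0, -0.8, 1, 0, 0, 0, 0, 0, -0.7, 1])

```text
time_s: 16.6
ee_pos: [436.8, 328.8, 157.3]
eef_rot: [[0.946, 0.323, -0.0], [0.323, -0.946, 0.0], [-0.0, -0.0, -1.0]]
wrist_force: [-0.8, -0.4, -0.6]
grip_width: 42.2
grasp_force: 44.7
```

```bash
python3 - <<'E'
from h import *
go([446.5,341.4,100])
E
```

```text
t 16.6 p [436.8 328.8 157.3] yaw 18.84 tilt [-0.0003  0.0001] F [-0.8 -0.4 -0.6] w 42.2 g 44.7
units [ 0.53 -0.35  2.29]
```

Emit:
drive_tool(moves=[0.33, -0.35, 0.5, 0, 0, 0, 1, 0.2, 0, 0.8, 0, 0, 0, 1, 0, 0, 0.7, 0, 0, 0, 1, 0, 0, 0.3, 0, 0, 0, 1, 0, 0, 0, 0, 0, 0, 1, 0, 0, 0, 0, 0, 0, 1, 0, 0, 0, 0, 0, 0, 1, 0, 0, 0, 0, 0, 0, 1, 0, 0, 0, 0, 0, 0, 1, 0, 0, 0, 0, 0, 0, 1])

```text
time_s: 17.85
ee_pos: [447.5, 340.1, 100.0]
eef_rot: [[0.948, 0.319, 0.0], [0.319, -0.948, 0.0], [0.0, -0.0, -1.0]]
wrist_force: [-0.3, 0.2, -1.0]
grip_width: 41.9
grasp_force: 44.7
```

```bash
python3 - <<'E'
from h import *
go([446.5,341.4,22.5])
a=snap('wrist','w5.png')[1];b=snap('top','t5.png')[1]
cv2.imwrite('pics/c5.png',np.hstack([cv2.resize(b[160:260,100:220],(260,217))[:217].repeat(1,0) if 0 else cv2.copyMakeBorder(cv2.resize(b[150:250,90:240],(160*2-160,107)),0,293,0,0,0),a])[:,:,::-1])
E
```

```text
t 17.85 p [447.5 340.1 100. ] yaw 18.61 tilt [0.0001 0.    ] F [-0.3  0.2 -1. ] w 41.9 g 44.7
units [-0.02 -0.06  3.1 ]
```

View pics/c5.png

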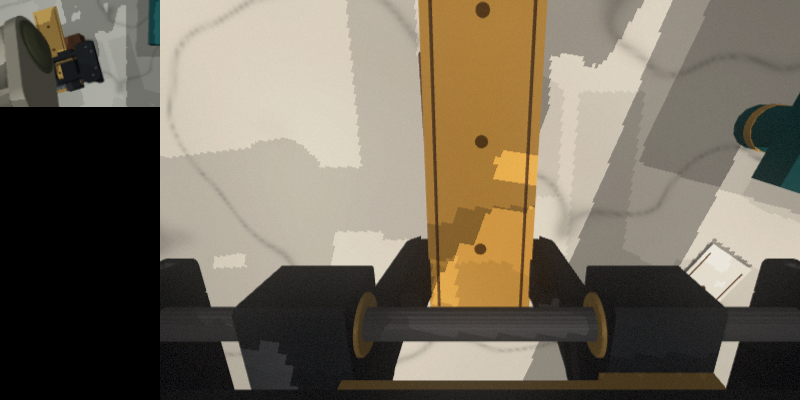

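The block is almost hidden under the plate, with only a sliver on its left at rows 55–100, so they are aligned to within a few mm. I shift about 2 mm left and lower.

Emit:
drive_tool(moves=[0, -0.1, 0.8, 0, 0, 0, 1, 0, 0, 0.8, 0, 0, 0, 1, 0, 0, 0.7, 0, 0, 0, 1, 0, 0, 0.4, 0, 0, 0, 1, 0, 0, 0.2, 0, 0, 0, 1, 0, 0, 0.1, 0, 0, 0, 1, 0, 0, 0.04, 0, 0, 0, 1, 0, 0, 0, 0, 0, 0, 1, 0, 0, 0, 0, 0, 0, 1, 0, 0, 0, 0, 0, 0, 1])

```text
time_s: 19.2
ee_pos: [446.7, 342.5, 24.1]
eef_rot: [[0.948, 0.319, 0.0], [0.319, -0.948, 0.0], [0.0, -0.0, -1.0]]
wrist_force: [-0.7, -0.1, -0.6]
grip_width: 41.9
grasp_force: 44.7
```

Emit:
drive_tool(moves=[0, 0, 0.03, 0, 0, 0, 1, 0, 0, 0, 0, 0, 0, 1, 0, 0, 0.02, 0, 0, 0, 1, 0, 0, 0, 0, 0, 0, 1, 0, 0, 0.02, 0, 0, 0, 1, 0, 0, 0, 0, 0, 0, 1, 0, 0, 0, 0, 0, 0, 1, 0, 0, 0, 0, 0, 0, 1, 0, 0, 0, 0, 0, 0, 1, 0, 0, 0, 0, 0, 0, 1])

```text
time_s: 20.45
ee_pos: [446.7, 342.4, 22.3]
eef_rot: [[0.948, 0.319, 0.0], [0.319, -0.948, 0.0], [0.0, 0.0, -1.0]]
wrist_force: [-0.5, -1.5, 2.5]
grip_width: 42.0
grasp_force: 44.6
```

Contact. Release and retract.

Emit:
drive_tool(moves=[0, 0, 0, 0, 0, 0, 0, 0, 0, 0, 0, 0, 0, -0.4, 0, 0, 0, 0, 0, 0, -1, 0, 0, 0, 0, 0, 0, -1, 0, 0, 0, 0, 0, 0, -1, 0, 0, 0, 0, 0, 0, -1, 0, 0, 0, 0, 0, 0, -1, 0, 0, 0, 0, 0, 0, -1, 0, 0, -0.5, 0, 0, 0, -1, 0, 0, -1, 0, 0, 0, -1])

```text
time_s: 21.7
ee_pos: [446.4, 342.3, 60.3]
eef_rot: [[0.948, 0.319, -0.001], [0.319, -0.948, -0.001], [-0.001, 0.0, -1.0]]
wrist_force: [0.3, 0.0, 0.3]
grip_width: 88.5
grasp_force: 0.0
```

Emit:
drive_tool(moves=[0, 0, -1, 0, 0, 0, -1, 0, 0, -1, 0, 0, 0, -1, -0.5, 0, -1, 0, 0, 0, -1, -1, 0, -1, 0, 0, 0, -1, -1, 0, -1, 0, 0, 0, -1, -1, 0, -1, 0, 0, 0, -1, -0.5, 0, -1, 0, 0, 0, -1, 0, 0, 0, 0, 0, 0, -1, 0, 0, 0, 0, 0, 0, -1, 0, 0, 0, 0, 0, 0, -1])

```text
time_s: 22.95
ee_pos: [352.0, 310.4, 233.8]
eef_rot: [[0.948, 0.319, -0.002], [0.319, -0.948, -0.001], [-0.002, 0.0, -1.0]]
wrist_force: [-0.1, -0.4, -0.2]
grip_width: 87.9
grasp_force: 0.0
```

```bash
python3 - <<'E'
from h import *
P,iw=snap('wrist','w6.png')
go([446.5,341.4,150])
m=cv2.inRange(cv2.cvtColor(iw,cv2.COLOR_RGB2HSV),(15,130,60),(35,255,255))
m=cv2.morphologyEx(m,3,np.ones((7,7)))
c=max(cv2.findContours(m,0,2)[0],key=cv2.contourArea)
r=cv2.minAreaRect(px2w('wrist',c.reshape(-1,2),43,P)[:,:2].astype(np.float32));print(r,cv2.boxPoints(r).round(1).tolist())
E
```

```text
t 23.0 p [352.  310.4 233.9] yaw 18.6 tilt [-0.0014 -0.0007] F [ 0.1  1.1 -0.4] w 88.3 g 0.0
units [3.98 0.03 3.35]
((463.4361572265625, 348.6492004394531), (75.97027587890625, 45.07304763793945), 18.22494888305664) [[420.29998779296875, 358.20001220703125], [434.3999938964844, 315.3999938964844], [506.6000061035156, 339.1000061035156], [492.5, 381.8999938964844]]
```

View pics/w6.png

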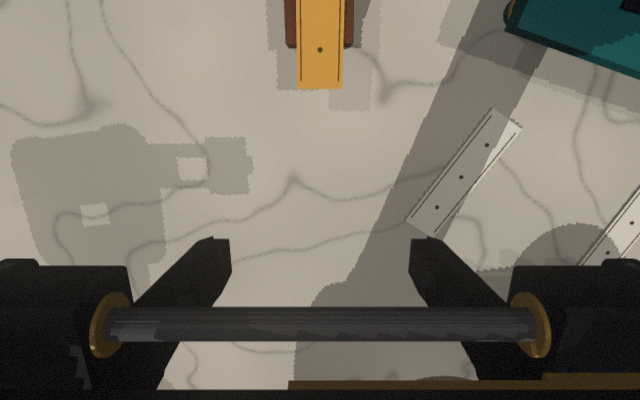

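The plate lies flat on the block. The block shows evenly on both sides of it (columns 286–353 against the plate's 297–343), and the end sticks out about 40 mm (rows 47–89). Handing in.

```bash
python3 -c "
from bench import robot
print(robot.hand_in())"
```

```text
the job is handed in; nothing more can be done
None
```

I slid the brass plate out about 40 mm past the stool's front edge, picked it up and laid it flat, centred and lengthwise on the rest block. I left the slate plate alone and handed the job in at about 23 s; no verdict came back.

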